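Lock the lift link on its stub with a linchpin

ROBOT

A 7-joint arm with a two-finger parallel gripper is mounted at the origin on a cart in front of the work surface, level with it; the furniture and walls round the work are solid. World frame = base frame: x ahead of the robot, y to its left, z up, the work surface at z = 0. Lengths are in m, angles in rad, forces in N, time in s.
With the tool pointing down it reaches from about 0.4 to 0.875 m from the base axis. Payload 19.3 kg.
Tool frame: the origin (TCP) lies midway between the tips of the shut fingers; the grasp point (between the pads) lies 19 mm behind it; z points along the fingers, y is the line along which they close (so a half turn about z gives the same grasp; the last joint's range is limited). The gripper opens to 85 mm and grips with 20 to 120 N. Pads are 22 mm wide; open, the fingers measure 114 mm over their backs; the gripper's body (76 mm by 85 mm) begins 54 mm behind the grasp point. The pads swing forward as they close: fully open they stand 13 mm farther back than shut.
Start: joints at [1.257, 0.521, -0.036, 1.599, 0.021, 1.021, -0.113], TCP at [0.151, -0.607, 0.231] pointing down, gripper open.
Joint ranges: [-2.91, 2.91], [-0.3, 2.13], [-1.5, 1.42], [0.17, 2.43], [-1.26, 4.41], [0.16, 1.93], [-2.52, 2.52]. Speed limits (rad/s): [1.89, 1.89, 2.39, 2.39, 3.01, 3.01, 3.01].

INTERFACE

Orientations are given as [roll, pitch, yaw] about the fixed x, y, z axes, in that order (R = Rz(yaw) Ry(pitch) Rx(roll)).
In Python, from workcell import bot gives the robot as it stands.
- The arm moves only by the shell command python3 nudge.py [FORCE], which reads ROWS from standard input. ROWS is a JSON object whose key "deltas" holds a list of rows, 1 to 5 of them, each of 7 numbers: the finger opening in m, then dx, dy, dz in mm, then a rotation vector rx, ry, rz in units of 0.2 rad; each row is the pose to reach, as a shift and turn from the pose commanded when the command began, along the tool's axes at that moment; what a row does not reach only later rows make up. A row lasts 1/8 s, in which the tool goes at most 0.0625 m and 0.188 rad, less where a joint would pass 70% of its speed; a pose out of reach is approached as far as the arm can. The fingers move at their own pace and stop on an object; FORCE is the grip in N (left out, the last holds). Time passes only in rows, so rows that do not move let the fingers close. It prints the time, the measured TCP pose, the force, the opening and the grip force at its end. Input that does not fit is refused with a message, and nothing moves.
- bot.observe(): the state, without advancing time (a new reading comes with each control period).
- bot.grab_frame(name): name is "scene" or "top"; returns the picture (480x640x3 uint8, blue, green, red); there is no depth.
- bot.calibration(name): a dict with "vfov" (degrees; the focal length in pixels is half the picture's height over the tangent of half this angle, whatever the lens; pixels are square), "cx", "cy" (the principal point, pixels), "eye" and "attitude" of the camera in the world. Camera axes: x right, y down, z forward; pixel columns grow to the right and rows downward; lengths in m; the calibration is good to about 2 mm. A picture is of the moment at which its call begins. calibration takes no time and is no camera call.
- bot.job_done(): hands the job in; it is judged then, once.
The state is a dict: "clock": time; "qpos": joint angles; "qd": joint speeds; "joint_efforts": joint torques, N m; "position": TCP position; "tool_rot": TCP orientation; "force": force on the tool from outside, world axes, zero at the start; "moment": the same for the moment, N m; "grip_width": finger opening in m; "finger_force": force on a finger pad.
Only numpy, scipy, OpenCV 4.12 (cv2) and the standard library are available. Lean on these libraries where they do the work, as an engineer would, in place of code of your own. Each camera call takes 0.05 s, during which the arm holds its last target. There are 200 camera calls.

TASK

Keep the lift link on its stub pin: push the linchpin through the cross hole of the upright stub until its head is home against the stub, then swing its sprung ring over the top of the stub and press it down until it snaps past the tip of the pin. Leave the other things on the bench where they are.

Things in the scene. Friction and masses are not known exactly. Their poses are not given: they have to be found in the camera images.
- hitch: Fixed square steel plate (130 x 130 x 12 mm) with an upright stub pin in its middle (36 mm diameter, top 83 mm above the bench, drilled across). The flat arm of the lift link on the stub runs 264 mm along +y, at most 54 mm high, over a channel offcut. Origin on the bench under the stub's axis, z up.
- hole (a point): Middle of the stub's round cross hole (14 mm diameter): on the stub's axis, 65 mm above the bench, 18 mm under the stub's top; its mouths are 18 mm away. The hole is level and runs along the hitch's x give or take 0.35 rad, which is not reported: see or feel for it. The stub turns stiffly (0.05 N m) about its axis, by 0.5 rad at most, so a pin in the mouth lines it up.
- washer (a point): Centre of the upper face of the round washer (60 mm diameter, bevelled rim) on the stub, 53.5 mm above the bench and 11.5 mm under the hole's middle. Below it lies the link's round eye, 88 mm in diameter, top 48 mm above the bench.
- linchpin: Loose steel linchpin, 0.17 to 0.29 kg with its ring. Origin on the shank's axis at the front face of the head; x points along the shank to the tip, z to the side over which the ring swings. Shank 12 mm in diameter with a hemispherical nose. It starts lying on its head's underside, shank level, axis 10 mm above the bench.
- head (a point): Middle of the linchpin's head block, where it is gripped across its width: 22 mm long, 20 mm wide, 20 mm high, 11 mm behind the head's front face, on the axis. With the pin home the front face touches the stub and the flat underside lies 0 to 3 mm above the washer, which keeps the pin from rolling over.
- shank_mid (a point): Point on the linchpin's axis 18 mm ahead of the head's front face; it meets the hole's centre when the pin is home.
- tip (a point): End of the linchpin's nose, 50 mm ahead of the head's front face; it stands 14 mm out of the stub when the pin is home.
- pivot (a point): Pivot of the ring, on the linchpin's axis 30 mm behind the head's front face, in an 18 mm round boss. Its axis is the linchpin's y. The ears of the ring reach 20 mm to either side of it.
- lock_ring (a joint): Angle of the ring about its pivot. 0: level along the shank, end bar against the tip; 1.57: upright; it starts leaning back at 1.9 to 2.3 (stop 2.4). The pivot is stiff (0.03 N m): the ring stays where it is left. The ring is sprung: its end bar meets the nose from above at about +0.07, must be pressed (5 to 15 N) over it, and is past it and locked at -0.07 and below (stop -0.16).
- ring_end (a point): Middle of the ring's end bar, 81.5 mm from the pivot. The ring is a D of 7 mm round steel wire, 61 mm wide outside; its end bar is straight for 20 mm and its legs pass 5 mm clear of the stub on both sides. Pressed over the nose, the ring springs 2 mm longer.
- spanner: Bystander: combination spanner, 34 x 204 x 10 mm, lying on the bench. Origin under its middle.
- tip_tin: Bystander: small round flat tin, 65 mm diameter, 31 mm high. Origin under its middle.
- marker: Bystander: marker pen, 15 x 124 x 16 mm, lying at the bench's front. Origin under its middle.

How it is judged:
On the way:
1. the linchpin is home in the cross hole with its ring still open (distance between shank_mid and hole below 0.006 m and angle between linchpin's own z axis and vertical below 0.2 rad and value of joint lock_ring above 0.5 rad), for 0.2 s.
At the end, for the whole second after the job is handed in: The linchpin is home in the stub: its shank's middle within 6 mm of the hole's middle, its upper side within 0.2 rad of up; the ring has been swung over the stub and lies past the tip (ring angle below -0.04 rad); the pin is at rest (distance between shank_mid and hole below 0.006 m and angle between linchpin's own z axis and vertical below 0.2 rad and value of joint lock_ring below -0.04 rad and linear speed of linchpin below 0.02 m/s); the robot touches nothing.
It fails at once if a bystander (spanner, tin or marker) is shifted (distance of any of spanner, tip_tin, marker from where it was at the start of the episode above 0.03 m).
It also fails if it takes over 64 s, if anything falls off the work surface, if the arm or the gripper's body presses on something with over 40 N, if the wrist force passes 120 N, or if a joint passes its speed limit or range.

## Working session

There is one attempt and no reset: what is moved stays moved. The work goes in short steps, Python scripts to look and compute and a shell command to move; the robot and the scene stay as the last step left them, time stands still between calls to the robot, and variables do not carry over. Pictures are saved under pics/ and viewed, at most 10 in all, crops included, and the job is handed in when it is done.

```bash
ls; mkdir -p pics; python3 - <<'E'
from workcell import bot
import cv2
for n in("scene","top"):
    print(n,bot.calibration(n)); cv2.imwrite(f"pics/{n}0.png",bot.grab_frame(n))
print(bot.observe())
E
```

```text
nudge.py
pics
workcell.py
scene {'vfov': 43.72715267319479, 'cx': 324.83252389190284, 'cy': 232.0380646278988, 'eye': array([0.20518958, 0.76624669, 1.07152782]), 'attitude': array([-2.4749198 ,  0.01221149, -2.67867926])}
top {'vfov': 53.25807190890468, 'cx': 326.89133490217995, 'cy': 240.80668200934386, 'eye': array([0.39649035, 0.03796996, 0.93015386]), 'attitude': array([-2.95562944,  0.03183815, -1.5862561 ])}
{'clock': 0.1, 'qpos': array([ 1.25680813,  0.52196383, -0.03631517,  1.59995547,  0.02122905,
        1.02110983, -0.11280624]), 'qd': array([ 0.00011922, -0.00083097,  0.00020216,  0.00036151,  0.00070292,
       -0.00015827,  0.0012125 ]), 'joint_efforts': array([ 2.98372768e-03, -9.28483415e+01,  1.98383711e+00, -3.70532870e+01,
        1.81448384e-02,  5.30077406e-03, -1.26746477e-04]), 'position': array([ 0.15073952, -0.60623069,  0.23077596]), 'tool_rot': array([-3.14054699e+00,  1.04949334e-04,  2.43775672e-01]), 'force': array([0.3596016 , 0.2724614 , 0.54338988]), 'moment': array([ 0.0258011 , -0.00132418, -0.0215904 ]), 'finger_force': 0.0, 'grip_width': 0.08552175740349231}
```
View pics/scene0.png

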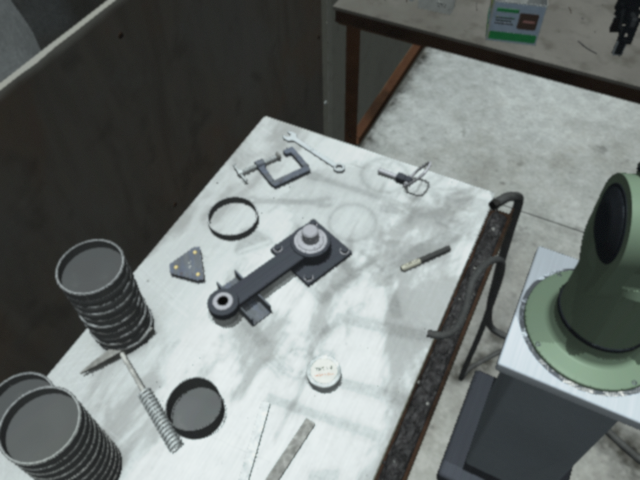

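View pics/top0.png

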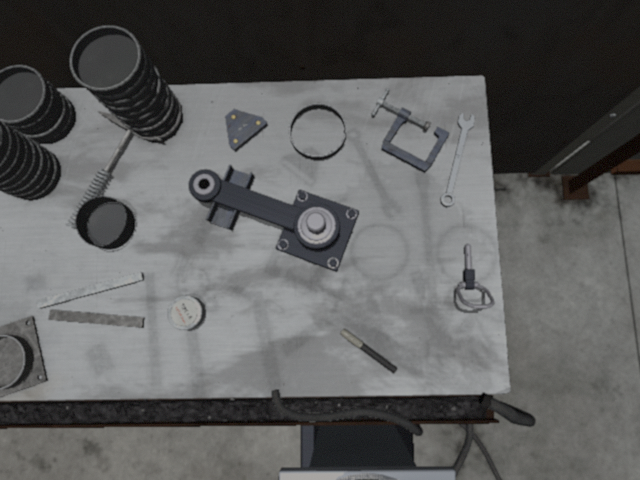

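The scene view shows the hitch at about (311,237) and the linchpin at (400,178). In the top view the stub's top is at (317,222), and the linchpin's tip is at (467,246), head at (469,278) and ring around (472,297). Next I'll enlarge these.

```bash
cat > h.py <<'E'
import numpy as np, cv2
from scipy.spatial.transform import Rotation as R
from workcell import bot
def cam(n):
    c=bot.calibration(n); f=240/np.tan(np.radians(c['vfov'])/2)
    return c,f,R.from_euler('xyz',c['attitude']).as_matrix()
def ray(n,u,v,z):
    c,f,M=cam(n); d=M@[(u-c['cx'])/f,(v-c['cy'])/f,1]
    return c['eye']+d*(z-c['eye'][2])/d[2]
def proj(n,p):
    c,f,M=cam(n); q=M.T@(np.array(p)-c['eye']); return q[:2]/q[2]*f+[c['cx'],c['cy']]
E
python3 - <<'E'
from h import *
s=cv2.imread('pics/scene0.png');t=cv2.imread('pics/top0.png')
def crop(i,x,y,w,h,k): return cv2.resize(i[y:y+h,x:x+w],None,fx=k,fy=k,interpolation=cv2.INTER_CUBIC)
a=np.hstack([crop(t,440,230,66,90,5)[:300*2],]) 
A=np.hstack([crop(t,440,235,80,60+20,5),crop(s,370,150,80,80,5)])
B=np.hstack([crop(t,275,185,100,50+0,4) ,crop(s,270,205,100,50,4)])
cv2.imwrite('pics/c1.png',np.vstack([A,B]))
print('stub top',ray('top',317,219,.083),ray('scene',311,230,.083))
print('arm eye',ray('top',205,183,.05),ray('scene',222,300,.05))
print('tip',ray('top',467,246,.01),'head',ray('top',469,278,.01))
E
```

```text
stub top [0.59708477 0.0798524  0.083     ] [0.59204056 0.08350766 0.083     ]
arm eye [0.68124778 0.29722216 0.05      ] [0.68299444 0.29739141 0.05      ]
tip [ 0.55408575 -0.20640329  0.01      ] head [ 0.49199381 -0.20590045  0.01      ]
```

View pics/c1.png

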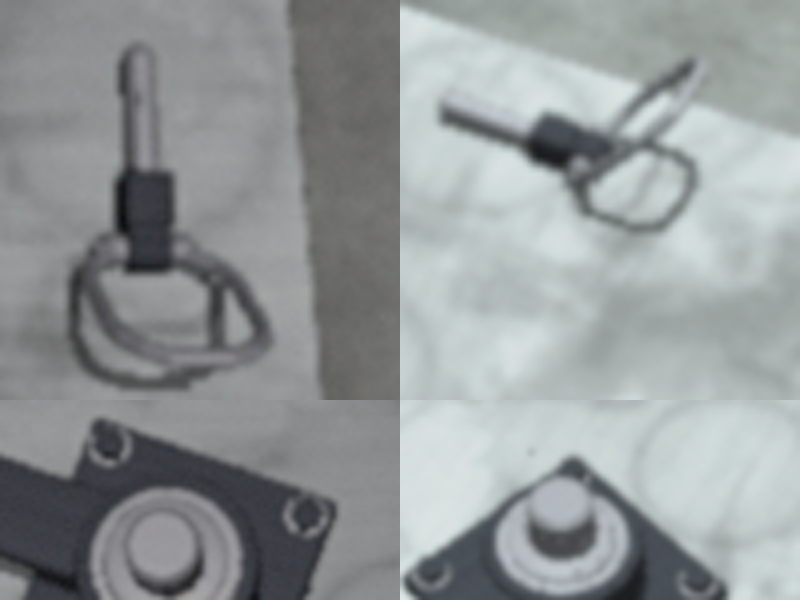

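The top crop shows the linchpin's tip at (467.4,244), the head's front at (469.3,269.5) and the pivot near (469.8,284). The lit stub top is at (315.8,220) in the top view and (310.5,230.7) in the scene view. Next I'll zoom on the stub and triangulate.

```bash
python3 - <<'E'
from h import *
from scipy.optimize import least_squares
S=np.mean([bot.grab_frame('scene').astype(float) for _ in range(6)],0)
T=np.mean([bot.grab_frame('top').astype(float) for _ in range(4)],0)
def crop(i,x,y,w,h,k,g=.6):
    c=i[y:y+h,x:x+w]; c=255*(c/255)**g; return cv2.resize(c,None,fx=k,fy=k,interpolation=cv2.INTER_CUBIC).clip(0,255)
cv2.imwrite('pics/c2.png',np.hstack([crop(S,285,215,50,50,8),crop(T,290,195,50,50,8)]))
def tri(uvt,uvs,z=None):
    f=lambda p:np.r_[proj('top',p)-uvt,proj('scene',p)-uvs]
    r=least_squares(f,[.6,.0,.05]);return r.x,r.fun
print(tri((315.8,220),(310.5,230.7)))
print(tri((205,184),(222,300)))
for p in [(467.4,244),(469.3,269.5),(469.8,284)]: print(ray('top',*p,.01))
for p in [(370+440/5-80,150+105/5),(370+540/5-80,150+130/5)]: print(ray('scene',*p,.012))
E
```

```text
(array([0.59551584, 0.08211922, 0.07779994]), array([ 0.12019486,  0.51612263, -0.58090022, -0.20074493]))
(array([0.68091167, 0.29749869, 0.0502083 ]), array([-0.17799799, -0.86211525,  0.83697947,  0.37853877]))
[ 0.55799697 -0.20744242  0.01      ]
[ 0.50830536 -0.20761182  0.01      ]
[ 0.48050789 -0.20661037  0.01      ]
[ 0.55697516 -0.20105195  0.012     ]
[ 0.50664764 -0.20676479  0.012     ][ WARN:0@13.292] global loadsave.cpp:1063 imwrite_ Unsupported depth image for selected encoder is fallbacked to CV_8U.
```

View pics/c2.png

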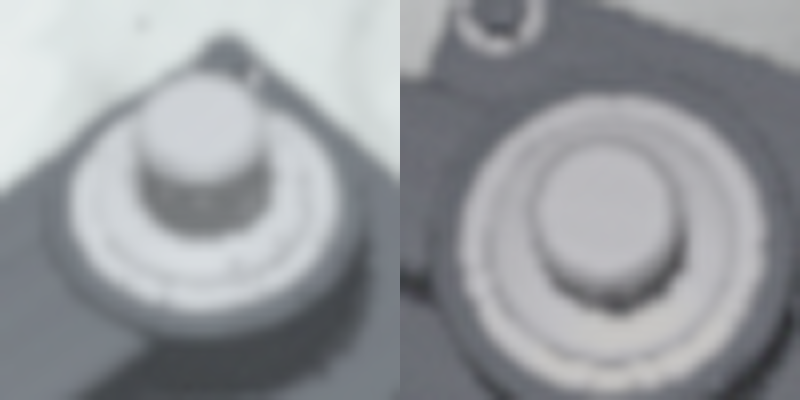

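Washer and stub are clear in both views: the scene's stub disc centre is about (310,231) and the top's about (316,221.8). Next I'll unwrap the stub's side wall from both pictures to find the hole.

```bash
python3 - <<'E'
from h import *
from scipy.optimize import least_squares
def tri(z,uvt,uvs):
    f=lambda p:np.r_[proj('top',[*p,z])-uvt,proj('scene',[*p,z])-uvs]
    r=least_squares(f,[.6,.0]);return r.x,r.fun.round(2)
a=tri(.083,(315.9,221.6),(310.1,231));b=tri(.0535,(316.6,225.2),(310.6,240.6));print(a,b)
c=(a[0]+b[0])/2; e=tri(.05,(205,184),(222,300))[0]
print(c,'yaw',np.arctan2(*(e-c)[::-1])-np.pi/2, 'len',np.hypot(*(e-c)))
# per-camera pixel bias from disc+washer
D={'top':(np.array([315.9,221.6])-proj('top',[*c,.083])+[316.6,225.2]-proj('top',[*c,.0535]))/2,
'scene':(np.array([310.1,231])-proj('scene',[*c,.083])+[310.6,240.6]-proj('scene',[*c,.0535]))/2}
for n,az in(('top',range(110,271,10)),('scene',range(60,231,10))):
    I=np.mean([bot.grab_frame(n).astype(float) for _ in range(6)],0).mean(2).astype(np.float32)
    print(n,D[n]);print('az  ',*az)
    for z in np.arange(.081,.052,-.003):
        P=np.array([proj(n,[c[0]+.018*np.cos(np.radians(q)),c[1]+.018*np.sin(np.radians(q)),z])+D[n] for q in az],np.float32)
        print('%.3f'%z,*cv2.remap(I,P[:,:1],P[:,1:],cv2.INTER_CUBIC).ravel().astype(int))
E
```

```text
(array([0.59262875, 0.08356409]), array([-0.91, -0.17,  0.64, -1.08])) (array([0.59203678, 0.08463041]), array([-1.29,  0.08,  0.58, -1.7 ]))
[0.59233276 0.08409725] yaw -0.39373619472091237 len 0.2310750134353805
top [1.10627471 0.03875028]
az   110 120 130 140 150 160 170 180 190 200 210 220 230 240 250 260 270
0.081 109 106 84 68 62 65 63 50 56 53 44 43 42 55 83 112 124
0.078 110 103 84 64 59 62 59 46 51 47 39 42 46 57 87 113 124
0.075 112 98 84 64 61 63 59 42 47 46 41 46 53 62 91 114 125
0.072 112 96 83 65 66 68 60 40 45 50 49 54 67 66 96 117 126
0.069 111 96 81 70 76 72 66 45 49 62 61 61 84 74 101 119 128
0.066 109 98 81 81 87 80 80 55 60 73 77 72 99 88 106 123 130
0.063 105 100 84 93 101 93 94 67 77 91 98 90 114 102 111 128 132
0.060 102 102 90 107 111 112 108 85 93 112 116 104 129 117 115 133 134
0.057 102 100 100 123 124 128 126 106 114 129 130 119 137 133 120 136 137
0.054 104 101 113 134 134 144 137 123 132 144 146 135 146 143 128 139 140
scene [-0.60951546  1.38746268]
az   60 70 80 90 100 110 120 130 140 150 160 170 180 190 200 210 220 230
0.081 92 81 82 79 75 80 80 75 74 75 75 78 104 139 158 166 169 157
0.078 80 72 77 75 71 80 80 71 73 75 75 76 94 132 153 161 165 165
0.075 74 71 76 73 72 78 77 73 73 78 80 80 90 120 148 156 159 161
0.072 73 72 72 72 72 73 74 74 76 82 84 84 95 114 138 152 153 155
0.069 78 74 72 71 74 73 74 76 75 84 87 88 101 120 128 145 148 146
0.066 89 85 78 78 79 82 83 86 84 87 95 98 107 129 132 134 141 136
0.063 109 105 101 104 105 109 112 117 118 108 117 121 120 135 142 133 129 127
0.060 133 136 139 147 145 150 153 157 164 147 150 153 144 143 148 143 124 116
0.057 159 166 176 179 180 184 185 185 189 180 175 176 170 159 153 152 130 107
0.054 179 187 194 193 198 199 199 194 191 193 189 187 184 176 164 157 141 110
```

The hole doesn't stand out in the pictures, so I'll feel for it along the hitch's x, whose yaw is about -0.39. The pin checks out: front to tip measures 50 mm. I'll move above the head at (.498,-.2065).

Units first: shifts go in mm and turns go in units of 0.2 rad. So 0.217 m is 217, -0.152 m is -152.

```bash
echo '{"deltas":[[0.085,217,-152,0,0,0,0],[0.085,217,-152,0,0,0,0],[0.085,217,-152,0,0,0,0],[0.085,217,-152,0,0,0,0],[0.085,217,-152,0,0,0,0]]}' | python3 nudge.py 60
echo '{"deltas":[[0.085,217,-152,100,0,0,1.12],[0.085,217,-152,100,0,0,1.12],[0.085,217,-152,100,0,0,1.12],[0.085,217,-152,100,0,0,1.12],[0.085,217,-152,100,0,0,1.12]]}' | python3 nudge.py
python3 - <<'E'
from h import *
o=bot.observe();print(o['position'],o['tool_rot'],o['qpos'],o['force'])
cv2.imwrite('pics/t3.png',cv2.resize(bot.grab_frame('top')[180:340,380:560],None,fx=3.3,fy=3.3,interpolation=cv2.INTER_CUBIC))
E
```

```text
clock: 1.82
position: [0.3275, -0.4036, 0.2316]
tool_rot: [-3.141, -0.001, 0.249]
force: [-0.8, -0.9, -0.2]
grip_width: 0.0849
finger_force: 0.0
clock: 2.45
position: [0.4999, -0.2047, 0.1303]
tool_rot: [-3.141, 0.0, 0.021]
force: [0.3, -1.3, -0.1]
grip_width: 0.0846
finger_force: 0.0
[ 0.49990747 -0.20473894  0.13032498] [-3.14111136e+00  2.97511228e-04  2.12665554e-02] [ 0.35938894  0.52434959 -0.1085338   1.90997469  0.08252766  0.71193009
 -1.34675083] [ 0.30142957 -1.26360933 -0.06218425]
```

Converted, 0.126 m is 126, 0.1 m is 100.

```bash
echo '{"deltas":[[0.085,-2,2,50,0,0,0],[0.085,-2,2,100,0,0,0],[0.085,-2,2,126,0,0,0],[0.085,-2,2,126,0,0,0]]}' | python3 nudge.py
echo '{"deltas":[[0.01,0,0,0,0,0,0],[0.01,0,0,0,0,0,0],[0.01,0,0,0,0,0,0],[0.01,0,0,0,0,0,0],[0.01,0,0,0,0,0,0]]}' | python3 nudge.py 60
python3 - <<'E'
from h import *
o=bot.observe();print(o['position'],o['tool_rot'],o['force'],o['moment'],o['grip_width'],o['finger_force'])
E
```

```text
clock: 3.0
position: [0.4955, -0.209, 0.0039]
tool_rot: [-3.141, 0.003, 0.019]
force: [-0.4, -0.1, -0.2]
grip_width: 0.0846
finger_force: 0.0
clock: 3.62
position: [0.4971, -0.2092, 0.0061]
tool_rot: [3.141, -0.001, 0.02]
force: [-1.1, -0.2, 12.7]
grip_width: 0.0182
finger_force: 60.1
[ 0.49708821 -0.20916146  0.00612193] [ 3.14096930e+00 -1.01206622e-03  1.96192664e-02] [-1.12646085 -0.22346046 12.65978438] [-0.0784134   0.50252951  0.06140543] 0.01822433565358192 60.075416564941406
```

Converted, -0.17 m is -170, -0.12 m is -120.

```bash
echo '{"deltas":[[0.01,0,0,-50,0,0,0],[0.01,0,0,-100,0,0,0],[0.01,8,-60,-100,0,0,0],[0.01,8,-120,-100,0,0,0],[0.01,8,-170,-100,0,0,0]]}' | python3 nudge.py
echo '{"deltas":[[0.01,7,-60,0,0,0,0.75],[0.01,7,-120,0,0,0,1.5],[0.01,7,-160,0,0,0,2.05],[0.01,7,-160,0,0,0,2.05],[0.01,7,-160,0,0,0,2.05]]}' | python3 nudge.py
python3 - <<'E'
from h import *
o=bot.observe();print(o['position'],o['tool_rot'],o['force'],o['moment'],o['grip_width'],o['qpos'])
t=bot.grab_frame('top');s=bot.grab_frame('scene')
f=lambda i,x,y:cv2.resize(i[y:y+130,x:x+100],None,fx=4,fy=4,interpolation=cv2.INTER_CUBIC)
cv2.imwrite('pics/c3.png',np.hstack([f(t,250,180),f(s,270,170)]))
E
```

```text
clock: 4.25
position: [0.5011, -0.0365, 0.1056]
tool_rot: [-3.141, -0.001, 0.02]
force: [0.6, -0.5, -2.7]
grip_width: 0.0186
finger_force: 59.8
clock: 4.88
position: [0.5051, 0.1208, 0.1053]
tool_rot: [3.141, -0.0, -0.389]
force: [-0.5, -0.9, -1.7]
grip_width: 0.0186
finger_force: 59.8
[0.50506333 0.12081335 0.10534112] [ 3.14110977e+00 -7.60169674e-05 -3.89367236e-01] [-0.4964505  -0.94397292 -1.72877017] [-5.19915989e-02  3.29301454e-05 -1.51357081e-03] 0.018626902886941042 [-0.36126337  0.53777018  0.016155    1.98372553 -0.01352929  0.62046579
 -2.29654194]
```

View pics/c3.png

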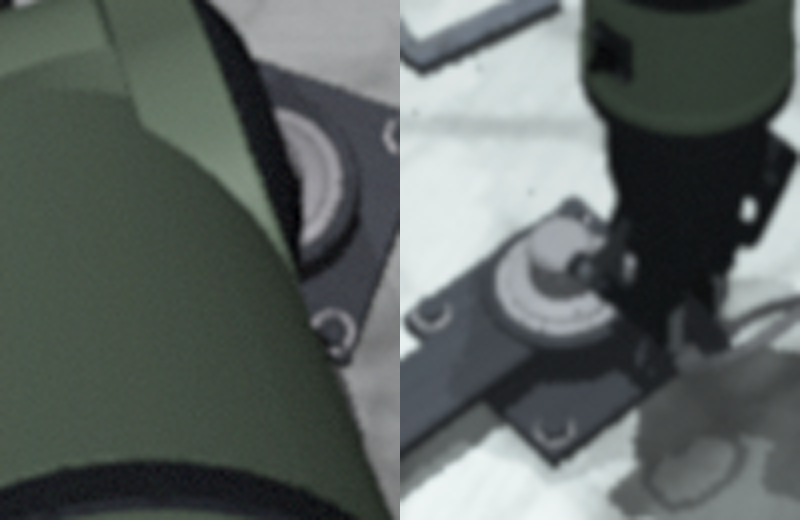

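The pin is held level, with its nose at about scene (314,237). I'll lower it to hole height and compare it with its projection.

Converted, 0.044 m is 44, 0.03 m is 30.

```bash
echo '{"deltas":[[0.01,0,0,30,0,0,0],[0.01,0,0,44,0,0,0],[0.01,0,0,44,0,0,0],[0.01,0,0,44,0,0,0]]}' | python3 nudge.py
python3 - <<'E'
from h import *
o=bot.observe();print(o['position'],o['tool_rot'],o['force'],o['moment'],o['grip_width'])
M=R.from_euler('xyz',o['tool_rot']).as_matrix();tip=o['position']+M@[.061,0,-.0039]
print(tip,proj('scene',tip),proj('scene',tip-M@[.006,0,0]), proj('scene',[.593,.0849,.083]),proj('scene',[.593,.0849,.065]))
s=np.mean([bot.grab_frame('scene').astype(float) for _ in range(6)],0)
s=255*(s/255)**.5
cv2.imwrite('pics/c4.png',cv2.resize(s[205:265,280:360],None,fx=10,fy=10,interpolation=cv2.INTER_CUBIC).clip(0,255).astype(np.uint8))
E
```

```text
clock: 5.48
position: [0.5055, 0.1212, 0.0619]
tool_rot: [-3.141, -0.0, -0.391]
force: [-0.6, -0.2, -1.8]
grip_width: 0.0183
finger_force: 59.8
[0.50554226 0.1212425  0.06190632] [-3.14121077e+00 -4.54607355e-04 -3.90669072e-01] [-0.56323456 -0.23294507 -1.79416991] [ 0.02519185 -0.01109931 -0.00589627] 0.018253108049966188
[0.56194397 0.09801256 0.06583405] [320.78353136 244.83054265] [322.65244365 246.53839995] [310.29272815 230.30911538] [310.55705287 235.5476616 ]
```

View pics/c4.png

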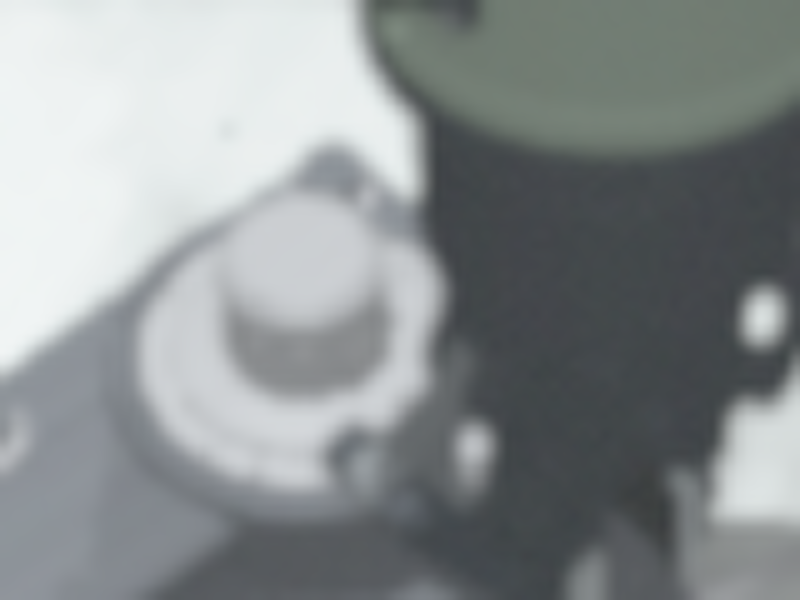

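```bash
python3 - <<'E'
from h import *
o=bot.observe();M=R.from_euler('xyz',o['tool_rot']).as_matrix()
print('ray',ray('scene',313,249.5,.066),ray('scene',313,249.5,.055))
for p in [(0,0,0),(.061,0,-.0039),(.0,.015,0),(.011,.02,0),(.011,-.02,0),(.011,-.025,-.03),(.011,.025,-.03),(0,0,-.1),(0,0,-.25)]: print(p,(proj('scene',o['position']+M@p)-[280,205])*10)
E
python3 - <<'E'
from h import *
t=cv2.imread('pics/c3.png')
s=bot.grab_frame('scene');cv2.imwrite('pics/c5.png',cv2.resize(s[130:300,260:420],None,fx=3.5,fy=3.5,interpolation=cv2.INTER_CUBIC))
E
```

```text
ray [0.57101889 0.11617626 0.066     ] [0.57502089 0.1090648  0.055     ]
(0, 0, 0) [601.97950287 588.42343904]
(0.061, 0, -0.0039) [408.00609235 400.22481893]
(0.0, 0.015, 0) [655.78030927 549.06462495]
(0.011, 0.02, 0) [637.94066831 503.91498738]
(0.011, -0.02, 0) [493.91271572 608.52433015]
(0.011, -0.025, -0.03) [474.45189307 536.57406539]
(0.011, 0.025, -0.03) [657.97668087 404.68280216]
(0, 0, -0.1) [606.42803414 289.73789644]
(0, 0, -0.25) [ 614.3656278 -243.2120422]
```

View pics/c5.png

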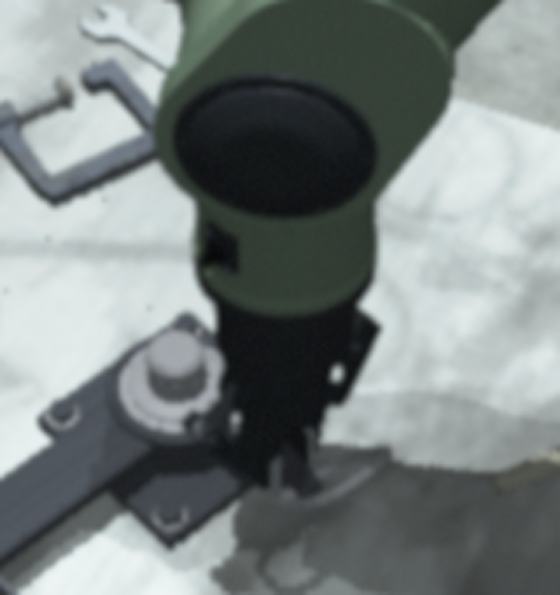

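The knobs in view are the gripper's knuckles, about 100 mm up, and the pin is hidden behind the near finger. I'll feel with the nose, advancing in small steps.

```bash
echo '{"deltas":[[0.01,12,0,1,0,0,0],[0.01,14,0,1,0,0,0],[0.01,16,0,1,0,0,0],[0.01,16,0,1,0,0,0]]}' | python3 nudge.py
cat > st.py <<'E'
from h import *
o=bot.observe();M=R.from_euler('xyz',o['tool_rot']).as_matrix();c=np.array([.593,.0849,.0611])
print('t',o['clock'],'F tool',(M.T@o['force']).round(2),'M',(M.T@o['moment']).round(3),'pos rel stub, tool axes',((M.T@(o['position']-c))*1e3).round(1),o['tool_rot'].round(3),o['grip_width'].round(4))
E
python3 st.py; echo '{"deltas":[[0.01,3,0,0,0,0,0],[0.01,3,0,0,0,0,0]]}' | python3 nudge.py; python3 st.py
```

```text
clock: 6.32
position: [0.52, 0.1153, 0.0602]
tool_rot: [3.142, 0.0, -0.39]
force: [0.2, -0.3, -2.4]
grip_width: 0.0185
finger_force: 59.8
clock: 6.58
position: [0.5229, 0.1142, 0.0603]
tool_rot: [-3.142, -0.0, -0.39]
force: [-0.3, -0.7, -2.6]
grip_width: 0.0183
finger_force: 59.8Traceback (most recent call last):
  File "st.py", line 3, in <module>
    print('t',o['clock'],'F tool',(M.T@o['force']).round(2),'M',(M.T@o['moment']).round(3),'pos rel stub, tool axes',((M.T@(o['position']-c))*1e3).round(1),o['tool_rot'].round(3),o['grip_width'].round(4))
                                                                                                                                                                                   ^^^^^^^^^^^^^^^^^^^^^
AttributeError: 'float' object has no attribute 'round'
Traceback (most recent call last):
  File "st.py", line 3, in <module>
    print('t',o['clock'],'F tool',(M.T@o['force']).round(2),'M',(M.T@o['moment']).round(3),'pos rel stub, tool axes',((M.T@(o['position']-c))*1e3).round(1),o['tool_rot'].round(3),o['grip_width'].round(4))
                                                                                                                                                                                   ^^^^^^^^^^^^^^^^^^^^^
AttributeError: 'float' object has no attribute 'round'
```

```bash
sed -i "s/o\['grip_width'\].round(4)/round(o['grip_width'],4)/" st.py; echo '{"deltas":[[0.01,3,0,-1,0,0,0],[0.01,3,0,-1,0,0,0]]}' | python3 nudge.py >/dev/null; python3 st.py;  echo '{"deltas":[[0.01,3,0,0,0,0,0],[0.01,3,0,0,0,0,0]]}' | python3 nudge.py>/dev/null; python3 st.py
```

```text
t 6.825 F tool [-0.63  2.43  4.17] M [-0.535 -0.418  0.174] pos rel stub, tool axes [-73.3   0.2   0. ] [ 3.141e+00  1.000e-03 -3.910e-01] 0.0186
t 7.075 F tool [2.29 4.12 6.69] M [-0.818  0.11   0.23 ] pos rel stub, tool axes [-69.8   0.2  -0. ] [ 3.141 -0.    -0.391] 0.0183
```

The nose is in the mouth: the tip is about 9 mm past the surface with little axial force. The side force is +y and down, so I'll give way to it and go on.

Converted, 0.003 m is 3, 0.001 m is 1.

```bash
echo '{"deltas":[[0.01,3,1,0.5,0,0,0],[0.01,3,1,0.5,0,0,0]]}' | python3 nudge.py >/dev/null; python3 st.py;  echo '{"deltas":[[0.01,4,0,0,0,0,0],[0.01,4,0,0,0,0,0]]}' | python3 nudge.py>/dev/null; python3 st.py
```

```text
t 7.325 F tool [1.05 2.67 5.49] M [-0.429 -0.059  0.103] pos rel stub, tool axes [-66.8   0.6   0.3] [-3.141 -0.    -0.39 ] 0.0184
t 7.575 F tool [0.8  0.63 5.94] M [-0.33   0.048  0.058] pos rel stub, tool axes [-62.7   0.5   0.2] [-3.141e+00 -1.000e-03 -3.900e-01] 0.0186
```

Converted, 0.008 m is 8, 0.004 m is 4.

```bash
echo '{"deltas":[[0.01,4,0,0.5,0,0,0],[0.01,8,0,0.5,0,0,0]]}' | python3 nudge.py >/dev/null; python3 st.py;  echo '{"deltas":[[0.01,4,0,0,0,0,0],[0.01,8,0,0,0,0,0]]}' | python3 nudge.py>/dev/null; python3 st.py; echo '{"deltas":[[0.01,4,0,0,0,0,0],[0.01,8,0,0,0,0,0]]}' | python3 nudge.py>/dev/null; python3 st.py
```

```text
t 7.825 F tool [-0.22 -0.06  3.79] M [-0.123 -0.226 -0.   ] pos rel stub, tool axes [-54.6   0.4   0.6] [-3.141 -0.    -0.39 ] 0.0182
t 8.075 F tool [-0.99 -1.03  2.96] M [-0.032 -0.027  0.027] pos rel stub, tool axes [-46.7   0.5   0.7] [-3.141 -0.    -0.39 ] 0.0186
t 8.325 F tool [0.37 0.23 3.44] M [-0.021 -0.065  0.013] pos rel stub, tool axes [-38.8   0.6   0.7] [-3.141 -0.    -0.39 ] 0.018
```

Sliding freely. About 10 mm left.

Converted, 0.006 m is 6, 0.003 m is 3.

```bash
echo '{"deltas":[[0.01,3,0,0,0,0,0],[0.01,6,0,0,0,0,0]]}' | python3 nudge.py >/dev/null; python3 st.py;  echo '{"deltas":[[0.01,2,0,0,0,0,0],[0.01,2,0,0,0,0,0]]}' | python3 nudge.py>/dev/null; python3 st.py; echo '{"deltas":[[0.01,2,0,0,0,0,0],[0.01,2,0,0,0,0,0]]}' | python3 nudge.py>/dev/null; python3 st.py
```

```text
t 8.575 F tool [1.02 0.18 2.86] M [0.056 0.006 0.043] pos rel stub, tool axes [-32.9   0.6   0.8] [-3.142 -0.    -0.39 ] 0.0183
t 8.825 F tool [ 0.37 -0.2   2.31] M [0.025 0.038 0.003] pos rel stub, tool axes [-31.    0.6   0.8] [-3.142 -0.    -0.39 ] 0.0184
t 9.075 F tool [0.32 0.31 1.97] M [-0.031  0.069  0.016] pos rel stub, tool axes [-29.    0.6   0.8] [-3.142 -0.    -0.39 ] 0.0185
```

Converted, 0.002 m is 2.

```bash
echo '{"deltas":[[0.01,2,0,0,0,0,0],[0.01,2,0,0,0,0,0]]}' | python3 nudge.py>/dev/null; python3 st.py;  echo '{"deltas":[[0.01,2,0,0,0,0,0],[0.01,2,0,0,0,0,0]]}' | python3 nudge.py>/dev/null; python3 st.py; echo '{"deltas":[[0.01,1,0,0,0,0,0],[0.01,1,0,0,0,0,0]]}' | python3 nudge.py>/dev/null; python3 st.py
```

```text
t 9.325 F tool [-3.03 -0.1   0.69] M [-0.001 -0.74   0.014] pos rel stub, tool axes [-27.5   0.6   0.9] [ 3.141e+00  1.000e-03 -3.900e-01] 0.0183
t 9.575 F tool [-12.71   1.4   -4.43] M [-0.019 -3.012  0.076] pos rel stub, tool axes [-27.2   0.6   1.2] [ 3.141  0.004 -0.389] 0.0183
t 9.825 F tool [-19.35   0.22  -8.27] M [-0.047 -4.147 -0.011] pos rel stub, tool axes [-27.    0.6   1.3] [ 3.14   0.005 -0.389] 0.0185
```

Home: the axial stop is at -27 mm. Now relax, release and rise.

Converted, -0.0025 m is -2.5.

```bash
echo '{"deltas":[[0.01,-2.5,0,0,0,0,0],[0.03,-2.5,0,0,0,0,0],[0.06,-2.5,0,0,0,0,0],[0.085,-2.5,0,0,0,0,0],[0.085,-2.5,0,0,0,0,0]]}' | python3 nudge.py>/dev/null; python3 st.py
echo '{"deltas":[[0.085,0,0,-50,0,0,0],[0.085,0,0,-100,0,0,0],[0.085,0,0,-150,0,0,0],[0.085,0,0,-200,0,0,0]]}' | python3 nudge.py>/dev/null; python3 st.py
python3 - <<'E'
from h import *
t=bot.grab_frame('top');s=bot.grab_frame('scene')
f=lambda i,x,y:cv2.resize(i[y:y+130,x:x+100],None,fx=4,fy=4,interpolation=cv2.INTER_CUBIC)
cv2.imwrite('pics/c6.png',np.hstack([f(t,260,180),f(s,270,180)]))
E
```

```text
t 10.45 F tool [ 0.28 -0.39 -0.39] M [-0.052 -0.059 -0.007] pos rel stub, tool axes [-26.5   0.6   0.7] [-3.141 -0.    -0.39 ] 0.0817
t 10.95 F tool [-0.03 -1.2  -0.24] M [0.033 0.006 0.018] pos rel stub, tool axes [ -26.7    0.7 -201.1] [-3.141 -0.    -0.39 ] 0.0848
```

View pics/c6.png

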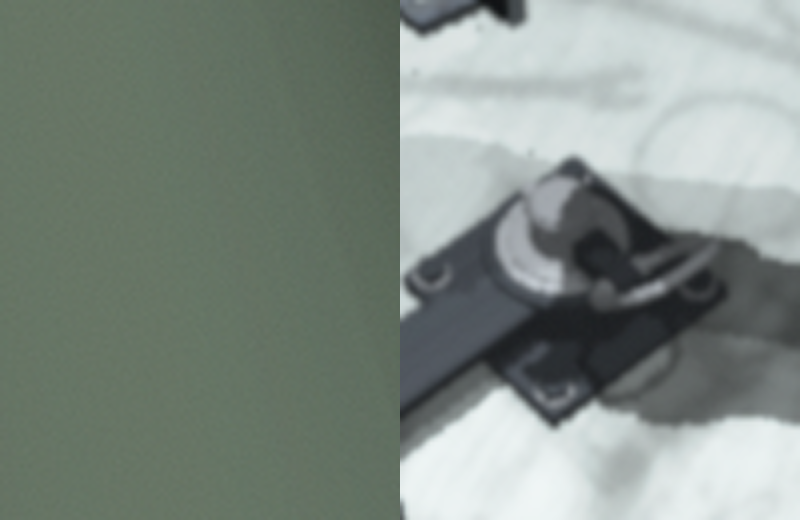

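The pin is home with its head against the stub. The ring leans back, with its end bar near scene (349,241). Next I'll get its angle.

Units first: shifts go in mm and turns go in units of 0.2 rad. So -0.108 m is -108, -0.1 m is -100.

```bash
python3 - <<'E'
from h import *
d=np.array([np.cos(-.39),np.sin(-.39)]);c=np.array([.593,.0849])
for th in np.arange(1.5,2.41,.1):
    x=-.048+.0815*np.cos(th); z=.065+.0815*np.sin(th)
    print(th.round(1),round(x,3),round(z,3),proj('scene',[*(c+d*x),z]).round(1))
print(proj('scene',[*(c-d*.048),.065]))
E
echo '{"deltas":[[0,-50,0,0,0,0,0],[0,-100,0,0,0,0,0],[0,-108,0,0,0,0,0],[0,-108,0,0,0,0,0]]}' | python3 nudge.py 20 >/dev/null; python3 st.py
```

```text
1.5 -0.042 0.146 [323. 223.]
1.6 -0.05 0.146 [325.7 225.3]
1.7 -0.059 0.146 [328.4 227.9]
1.8 -0.067 0.144 [331.1 230.7]
1.9 -0.074 0.142 [333.7 233.8]
2.0 -0.082 0.139 [336.3 237. ]
2.1 -0.089 0.135 [338.7 240.3]
2.2 -0.096 0.131 [341.  243.7]
2.3 -0.102 0.126 [343.1 247.2]
2.4 -0.108 0.12 [345.1 250.7]
[325.37215738 249.06235495]
t 11.55 F tool [ 0.35  0.59 -0.02] M [-0.028  0.013 -0.011] pos rel stub, tool axes [-134.3    0.3 -199.5] [-3.141e+00 -1.000e-03 -3.900e-01] 0.0117
```

Ring angle is about 2.2. I'll descend behind the end bar and sweep it forward along its arc.

Converted, 0.145 m is 145, 0.1 m is 100.

```bash
echo '{"deltas":[[0,0,0,50,0,0,0],[0,0,0,100,0,0,0],[0,0,0,145,0,0,0],[0,0,0,145,0,0,0]]}' | python3 nudge.py >/dev/null; python3 st.py
echo '{"deltas":[[0,14,0,0,0,0,0],[0,24,0,-4,0,0,0],[0,38,0,-12,0,0,0],[0,53,0,-17,0,0,0],[0,70,0,-19,0,0,0]]}' | python3 nudge.py >/dev/null; python3 st.py
python3 - <<'E'
from h import *
s=bot.grab_frame('scene');t=bot.grab_frame('top')
f=lambda i,x,y:cv2.resize(i[y:y+130,x:x+100],None,fx=4,fy=4,interpolation=cv2.INTER_CUBIC)
cv2.imwrite('pics/c7.png',np.hstack([f(t,260,180),f(s,270,180)]))
E
```

```text
t 12.05 F tool [ 0.34  0.9  -1.52] M [ 0.02  -0.038 -0.001] pos rel stub, tool axes [-135.     2.3  -51.4] [ 3.138  0.004 -0.391] -0.0002
t 12.675 F tool [-0.17 -0.07 -0.53] M [-0.013 -0.105 -0.02 ] pos rel stub, tool axes [-63.1   0.4 -74.1] [-3.141e+00 -1.000e-03 -3.900e-01] 0.0
```

View pics/c7.png

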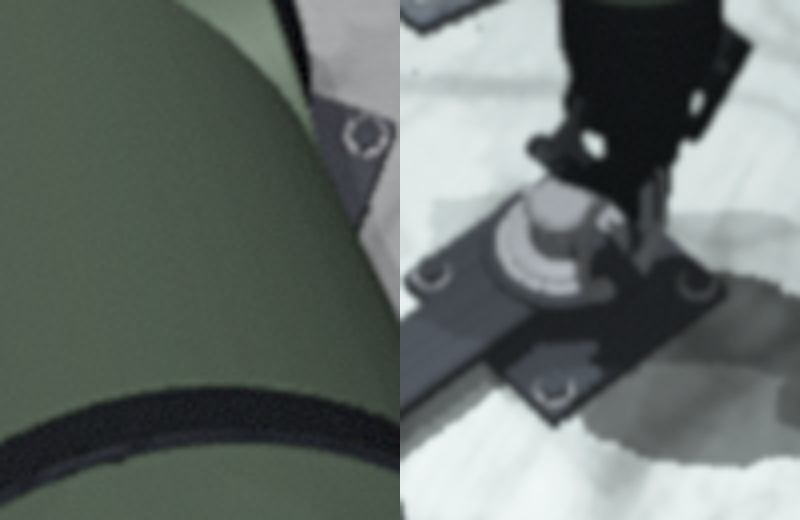

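The ring has come forward with the finger: it's the light arc at about crop (612,222), and a drag of about 0.4 N fits. I'll continue the arc over the stub.

Converted, 0.058 m is 58, 0.0455 m is 45.5.

```bash
echo '{"deltas":[[0,15,0,1.5,0,0,0],[0,31,0,5.5,0,0,0],[0,45.5,0,13,0,0,0],[0,58,0,23,0,0,0],[0,67,0,31,0,0,0]]}' | python3 nudge.py >/dev/null; python3 st.py
echo '{"deltas":[[0,0,0,0,0,0,0],[0,0,0,0,0,0,0]]}' | python3 nudge.py >/dev/null; python3 st.py
python3 - <<'E'
from h import *
d=np.array([np.cos(-.39),np.sin(-.39)]);c=np.array([.593,.0849])
s=bot.grab_frame('scene');cv2.imwrite('pics/c8.png',s)
E
```

```text
t 13.4 F tool [-1.28  0.08 -0.41] M [-0.025 -0.148 -0.035] pos rel stub, tool axes [  2.9   0.9 -41.1] [ 3.141e+00  1.000e-03 -3.900e-01] -0.0
t 13.65 F tool [-0.29 -0.37 -0.63] M [-0.037 -0.032  0.026] pos rel stub, tool axes [  2.1   0.5 -42.3] [-3.142  0.    -0.39 ] 0.0002
```

Backing off, rising and going over the bar, then pressing it partway down with shut fingers.

Converted, -0.045 m is -45, -0.04 m is -40.

```bash
echo '{"deltas":[[0,-6,0,0,0,0,0],[0,-6,0,-40,0,0,0],[0,20,0,-45,0,0,0],[0,23,0,-45,0,0,0]]}' | python3 nudge.py >/dev/null; python3 st.py
echo '{"deltas":[[0,0,0,20,0,0,0],[0,0,0,35,0,0,0],[0,0,0,45,0,0,0],[0,0,0,52,0,0,0],[0,0,0,52,0,0,0]]}' | python3 nudge.py >/dev/null; python3 st.py
```

```text
t 14.2 F tool [-0.79  0.83  0.31] M [ 0.017 -0.027  0.036] pos rel stub, tool axes [ 26.4   0.6 -88. ] [-3.141e+00 -2.000e-03 -3.910e-01] 0.0003
t 14.825 F tool [-0.08  0.8  -0.94] M [-0.014  0.025 -0.017] pos rel stub, tool axes [ 25.1   0.7 -34.9] [ 3.141e+00  1.000e-03 -3.900e-01] 0.0002
```

```bash
echo '{"deltas":[[0.016,0,0,-15,0,0,0],[0.016,13,0,-15,0,0,0],[0.016,13,0,-15,0,0,0],[0.016,13,0,-15,0,0,0]]}' | python3 nudge.py >/dev/null; python3 st.py
echo '{"deltas":[[0.016,0,0,12,0,0,0],[0.016,0,0,22,0,0,0],[0.016,0,0,30,0,0,0],[0.016,0,0,32,0,0,0]]}' | python3 nudge.py >/dev/null; python3 st.py
echo '{"deltas":[[0.016,0,0,3,0,0,0],[0.016,0,0,3,0,0,0]]}' | python3 nudge.py >/dev/null; python3 st.py
```

```text
t 15.325 F tool [-1.75  0.21  0.09] M [0.005 0.012 0.016] pos rel stub, tool axes [ 38.3   0.8 -50. ] [ 3.141  0.    -0.39 ] 0.016
t 15.825 F tool [-0.41 -0.2   0.19] M [-0.042 -0.017 -0.031] pos rel stub, tool axes [ 38.    0.8 -17.3] [ 3.141e+00  1.000e-03 -3.900e-01] 0.0161
t 16.075 F tool [0.15 0.55 0.41] M [-0.013 -0.01   0.034] pos rel stub, tool axes [ 38.4   0.6 -15.2] [-3.142 -0.    -0.39 ] 0.0161
```

```bash
for i in 1; do echo '{"deltas":[[0.016,0,0,3,0,0,0],[0.016,0,0,3,0,0,0]]}' | python3 nudge.py >/dev/null; python3 st.py
echo '{"deltas":[[0.016,0,0,2,0,0,0],[0.016,0,0,2,0,0,0]]}' | python3 nudge.py >/dev/null; python3 st.py
echo '{"deltas":[[0.016,0,0,2,0,0,0],[0.016,0,0,2,0,0,0]]}' | python3 nudge.py >/dev/null; python3 st.py; done
```

```text
t 16.325 F tool [-0.5  -0.52 -1.18] M [0.093 0.026 0.027] pos rel stub, tool axes [ 38.5   0.5 -12.2] [-3.141 -0.    -0.39 ] 0.0159
t 16.575 F tool [ 1.43 -0.04 -4.78] M [ 0.017  0.352 -0.024] pos rel stub, tool axes [ 39.    0.4 -10.6] [-3.141e+00 -1.000e-03 -3.900e-01] 0.016
t 16.825 F tool [ 3.63  0.23 -5.03] M [0.096 0.595 0.04 ] pos rel stub, tool axes [39.4  0.4 -8.8] [-3.141e+00 -2.000e-03 -3.900e-01] 0.0165
```

The bar meets the nose at about the expected height with 5 N. Pressing on through.

Converted, 0.002 m is 2.

```bash
echo '{"deltas":[[0.016,0,0,2,0,0,0],[0.016,0,0,2,0,0,0]]}' | python3 nudge.py >/dev/null; python3 st.py
echo '{"deltas":[[0.016,0,0,2,0,0,0],[0.016,0,0,2,0,0,0]]}' | python3 nudge.py >/dev/null; python3 st.py
echo '{"deltas":[[0.016,0,0,2,0,0,0],[0.016,0,0,2,0,0,0]]}' | python3 nudge.py >/dev/null; python3 st.py
```

```text
t 17.075 F tool [ 2.85 -1.15 -5.64] M [ 0.005  0.47  -0.002] pos rel stub, tool axes [39.2  0.4 -6.7] [-3.141e+00 -2.000e-03 -3.900e-01] 0.016
t 17.325 F tool [-0.03  0.4   0.97] M [ 0.035 -0.014  0.02 ] pos rel stub, tool axes [38.3  0.7 -4.2] [ 3.142  0.    -0.39 ] 0.0158
t 17.575 F tool [ 0.65 -0.01  0.  ] M [ 0.008  0.016 -0.002] pos rel stub, tool axes [38.1  0.7 -1.9] [ 3.141e+00  1.000e-03 -3.900e-01] 0.016
```

It snapped through. I'll go a little further, then lift clear and look.

Converted, 0.0035 m is 3.5, 0.002 m is 2.

```bash
echo '{"deltas":[[0.016,0,0,2,0,0,0],[0.016,0,0,3.5,0,0,0],[0.016,0,0,3.5,0,0,0]]}' | python3 nudge.py >/dev/null; python3 st.py
echo '{"deltas":[[0.016,2,0,-50,0,0,0],[0.016,0,0,-100,0,0,0],[0.016,-50,0,-150,0,0,0],[0.016,-100,0,-170,0,0,0],[0.016,-150,0,-170,0,0,0]]}' | python3 nudge.py >/dev/null
echo '{"deltas":[[0.016,-60,50,0,0,0,0],[0.016,-60,110,0,0,0,0],[0.016,-60,170,0,0,0,0],[0.016,-60,230,0,0,0,0],[0.016,-60,280,0,0,0,0]]}' | python3 nudge.py >/dev/null; python3 st.py
python3 - <<'E'
from h import *
t=bot.grab_frame('top');s=bot.grab_frame('scene')
f=lambda i,x,y:cv2.resize(i[y:y+75,x:x+60],None,fx=6.6,fy=6.6,interpolation=cv2.INTER_CUBIC)
cv2.imwrite('pics/c9.png',np.hstack([f(t,290,190),f(s,285,200)]))
E
```

```text
t 17.95 F tool [ 0.48 -0.71  0.02] M [ 0.065  0.029 -0.001] pos rel stub, tool axes [38.3  0.7  1.5] [ 3.141  0.    -0.39 ] 0.0158
t 19.2 F tool [ 1.93 -0.78  0.03] M [0.    0.077 0.024] pos rel stub, tool axes [-171.7  282.6 -169.4] [-3.141e+00 -1.000e-03 -3.910e-01] 0.0161
```

View pics/c9.png

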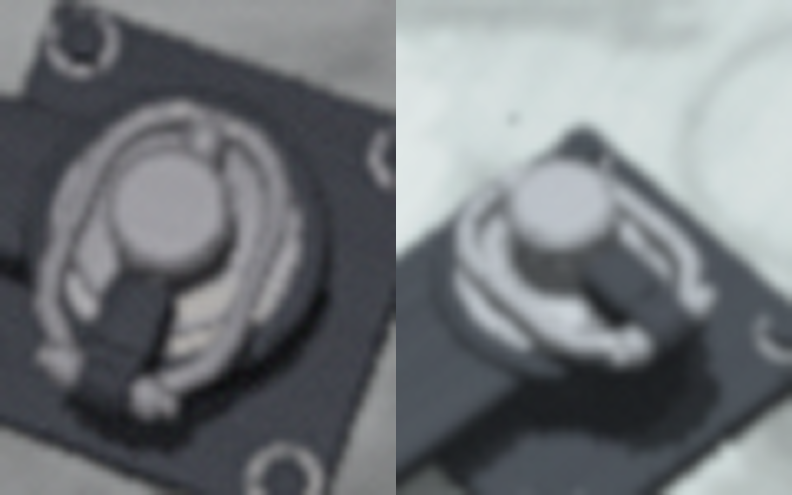

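The ring lies level round the stub, its end bar past the nose at crop (205,140), and the head is tight against the stub. The fingers went low enough that the bar must be past -0.07. Handing in.

```bash
python3 -c "
from workcell import bot
print(bot.job_done())"
```

```text
the job is handed in; nothing more can be done
None
```

The linchpin is home in the stub and its ring has snapped past the tip; I handed the job in at about 19 s with the arm clear, and the hand-in returned no verdict.

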